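# Load a steel test coupon under the spring clip of its holder

### The job

Load the steel test coupon into its spring-clip holder for hardness testing, using fingertips only: with one fingertip press the clip's thumb bar down and keep it down so the jaw stands open, and with the other fingertip push the coupon along the lane beneath the jaw until it is fully home against the end stop. Only then let the thumb bar up so that the jaw comes down and clamps the coupon, and leave it clamped there. Slide the coupon, do not lift it, and leave the other things on the bench where they are.

Things in the scene. Friction and masses are not known exactly. Their poses are not given: they have to be found in the camera images.
- holder: Steel coupon holder fixed to the bench: dark base plate 160 x 100 x 12 mm. Origin: on the lane's centre line below the end stop's face, at bench height. x: along the lane, the way the coupon is pushed; z up; y towards the thumb bar. In this frame (mm): plate x -145..15, y -36..64; its top, the bed the coupon slides on, at z 12.
- end_stop (a point): Middle of the end stop's face, on the bed at holder (0, 0, 12) mm. Stop 10 mm high. Side guides run along the lane at y 20.8..26.8 and -26.8..-20.8, x -95..0, 8 mm high. The clip's pin runs along x at y 31, z 18, between lugs at x -101 and 4 (11 mm high). The lane is open behind the coupon: a fingertip fits there on or just above the bed and can push.
- clip (a joint): Angle of the sprung rocker clip, rad: 0 at rest, jaw down; grows as the bar is pressed; stops at 0.6, bar level on the plate, its top 3 mm above the bed, jaw 19 mm above the bed. The coupon clears the jaw from 0.35 up (middle of the bar's top at most 8 mm above the bed). Reads about 0.315 with the coupon clamped. The spring always returns it; pressing mid-bar takes about 4 N at first, 6 N fully down.
- thumb_bar (a point): Middle of the top of the clip's thumb bar: a plain, finely ribbed metal plate beside the lane, 94 mm along the lane (holder x -95..-1) by 40 mm. At rest this point is at holder (-48, 51, 28) mm and the bar slopes up away from the lane by 0.6 rad; fully pressed it is at (-48, 53, 15), bar y 33..73. A fingertip may slide along the bar while pressing.
- jaw_nose (a point): Middle of the lower edge of the jaw, the clip's 28 mm wide arm that reaches over the lane at holder x -30..-2. At rest it hangs about 4 mm above the bed, at holder (-16, 5, 16) mm, and blocks the coupon.
- coupon: Plain ground steel test coupon, a flat block 50 x 40 x 12 mm (x along the lane), about 185 g, four small dents in its top. Origin: centre of its underside. It starts on the bed in the lane's mouth between the guides (0.75 mm play each side), its front edge 4 to 16 mm short of the jaw. Fully home, its origin is at holder x -25 mm.
- spray_can: Plain white spray can, upright, 52 mm across and 150 mm high, loose; origin: centre of its underside. Leave alone.
- screwdriver: Screwdriver lying on the bench, 170 mm long, loose; origin: near its middle, at bench height. Leave alone.
- vee_block: Small dark steel vee block, 50 x 40 x 36 mm, loose; origin: centre of its underside. Leave alone.
- square: Engineer's square lying on the bench, stock 75 x 14 x 16 mm along its x, blade 18 x 100 mm along its +y, loose; origin: centre of the stock's underside. Leave alone.
Things that resemble listed ones, but are neither listed nor needed, are in the scene too. Several things have the shape of the coupon; the one meant has the colours described above. What is shaped like the holder but orange is not meant.

How it is judged (in metres and radians):
On the way, in this order (a step that is already met when the one before it is completed fails the run):
1. a finger holds the thumb bar down and the jaw stands open, the coupon still short of the jaw (value of joint clip above 0.36 rad and contact force between the fingers and holder above 0.5 N and x of coupon in the frame of holder below -0.05 m), for 0.2 s.
2. the coupon is fully home against the end stop while the finger still holds the bar down (value of joint clip above 0.345 rad and contact force between the fingers and holder above 0.5 N and x of coupon in the frame of holder above -0.0275 m), for 0.1 s.
At the end, for the whole second after the job is handed in: The coupon lies flat and straight in the lane within 2.5 mm of the end stop, and the clip, let go, clamps it (clip joint 0.28 to 0.345), all at rest (x of coupon in the frame of holder between -0.0275 and -0.02 m and z of coupon in the frame of holder below 0.0135 m and angle between coupon's own z axis and vertical below 0.05 rad and angle between the x axis of coupon and the x axis of holder, either way round below 0.06 rad and value of joint clip between 0.28 and 0.345 rad and linear speed of coupon below 0.01 m/s); the robot touches nothing.
It fails at once if the coupon is lifted off the bed or tipped (z of coupon in the frame of holder above 0.017 m or angle between coupon's own z axis and vertical above 0.2 rad).
It fails at once if the jaw is let down onto the coupon before it is home (x of coupon in the frame of holder between -0.05 and -0.03 m and value of joint clip below 0.328 rad).
It fails at once if another thing on the bench is pushed aside (distance of any of spray_can, screwdriver, vee_block, square from where it was at the start of the episode above 0.015 m).
It also fails if it takes over 38 s, if anything falls off the work surface, if the arm or the gripper's body presses on something with over 40 N, if the wrist force passes 120 N, or if a joint passes its speed limit or range.

### The arm

A 6-joint arm with a two-finger parallel gripper is mounted at the origin on the work surface. World frame = base frame: x ahead of the robot, y to its left, z up, the work surface at z = 0. Lengths are in mm, angles in rad, forces in N, time in s.
With the tool pointing down it reaches from about 350 to 775 mm from the base axis. Payload 7.3 kg.
Tool frame: the origin (TCP) lies midway between the tips of the shut fingers; the grasp point (between the pads) lies bot.tcp_to_grasp behind it (bot.tcp_to_grasp is the distance from the TCP to the grasp point, in mm); z points along the fingers, y is the direction in which the jaws open and shut (so a half turn about z gives the same grasp; the last joint's range is limited). The gripper opens to 92 mm and grips with 3 to 60 N. Pads are 19 mm wide; open, the fingers measure 130 mm over their backs; the gripper's body (75 mm by 190 mm) begins 47 mm behind the grasp point.
Start: joints at [-1.492, 0.342, 1.524, -0, 1.275, -0.146], TCP at [117.05, -511.805, 226.741] pointing down, gripper open.
Joint ranges: [-2.53, 2.53], [-0.77, 2.02], [0.04, 2.7], [-1, 4.14], [0.28, 2.66], [-3.11, 3.11]. Speed limits (rad/s): [2.57, 2.57, 3.14, 3.14, 3.14, 3.14].

### API

Orientations are given as [roll, pitch, yaw] about the fixed x, y, z axes, in that order (R = Rz(yaw) Ry(pitch) Rx(roll)).
In Python, from plant import bot gives the robot as it stands.
- The arm moves only by the shell command python3 -m inch 'ROWS'. ROWS is JSON, one flat list of numbers, 7 for each row, row after row: the shift along the world's x, y, z in cm, then the turn, a rotation vector about the world's x, y, z in degrees, then the gripper command: -1 is shut, 1 is fully open, values between are in proportion. In form: [tx, ty, tz, ax, ay, az, fingers, tx, ty, tz, ax, ay, az, fingers, ...]. A call has exactly 5 rows; each row is the pose to reach, as a shift and turn from the pose measured when the call began; what a row does not reach only later rows make up. A row lasts 1/10 s, in which the tool goes at most 50 mm and 8.59 degrees, less where a joint would pass 70% of its speed; a pose out of reach is approached as far as the arm can. A call with a gripper value outside its range is refused whole. The fingers move at their own pace and stop on an object; the grip force is fixed at half the most. Time passes only in rows, so rows that repeat a pose let the fingers close, or fill a call up. It gives the time, the measured TCP pose, the force and the opening at its end, in the units of the state.
- bot.get_obs(): the state, without advancing time (a new reading comes with each control period).
- bot.capture(name): name is "scene" or "top" or "wrist"; returns the picture (480x640x3 uint8, red, green, blue); there is no depth.
- bot.calibration(name): a dict with "fx", "fy", "cx", "cy" (pixels), "cam_to_world" (4x4, takes a point from camera to world coordinates). Camera axes: x right, y down, z forward; pixel columns grow to the right and rows downward; lengths in mm; the calibration is good to about 2 mm. A picture is of the moment at which its call begins: read the wrist's pose just before it. calibration takes no time and is no camera call; for the wrist camera it gives the pose at the moment of the call.
- bot.close_job(): hands the job in, once; it reports no verdict.
The state is a dict: "time": time; "joint_positions": joint angles; "dq": joint speeds; "tau": joint torques, N m; "tool_pos": TCP position; "tcp_rot": TCP orientation; "contact_force": force on the tool from outside, world axes, zero at the start; "moment": the same for the moment, N m; "grip_width": finger opening in mm.
Only numpy, scipy, OpenCV 4.12 (cv2) and the standard library are available. Lean on these libraries where they do the work, as an engineer would, in place of code of your own. Each camera call takes 0.05 s, during which the arm holds its last target.

## Working session

There is one attempt and no reset: what is moved stays moved. The work goes in short steps, Python scripts to look and compute and a shell command to move; the robot and the scene stay as the last step left them, time stands still between calls to the robot, and variables do not carry over. Pictures are saved under pics/ and viewed, and the job is handed in when it is done.

```bash
mkdir -p pics; ls
python3 - <<'E'
from plant import bot
import cv2
for n in ("top","scene","wrist"):
    c=bot.calibration(n); print(n,c)
    cv2.imwrite(f"pics/{n}0.png",cv2.cvtColor(bot.capture(n),cv2.COLOR_RGB2BGR))
print(bot.get_obs(), bot.tcp_to_grasp)
E
```

```text
pics
top {'fx': 614.1301261683765, 'fy': 614.1301261683765, 'cx': 315.138290140975, 'cy': 232.40862062518315, 'cam_to_world': array([[-3.28332647e-03, -9.92633121e-01,  1.21114440e-01,
         4.83212723e+02],
       [-9.99514888e-01,  7.00867947e-03,  3.03457927e-02,
         1.56259288e+01],
       [-3.09710912e-02, -1.20956050e-01, -9.92174594e-01,
         1.07272530e+03],
       [ 0.00000000e+00,  0.00000000e+00,  0.00000000e+00,
         1.00000000e+00]])}
scene {'fx': 502.36708886923776, 'fy': 502.36708886923776, 'cx': 321.14330312711303, 'cy': 235.6436414684814, 'cam_to_world': array([[-8.25302239e-01,  4.03411164e-01, -3.95140036e-01,
         9.55641276e+02],
       [ 5.64641854e-01,  5.80282320e-01, -5.86900337e-01,
         5.50076395e+02],
       [-7.46937109e-03, -7.07482764e-01, -7.06691125e-01,
         6.75942898e+02],
       [ 0.00000000e+00,  0.00000000e+00,  0.00000000e+00,
         1.00000000e+00]])}
wrist {'fx': 360.91182528318006, 'fy': 360.91182528318006, 'cx': 318.32817888728187, 'cy': 238.39526700537468, 'cam_to_world': array([[ 2.22969185e-01, -9.29398655e
[... 300 characters left out ...]
]])}
{'time': 0.15, 'joint_positions': array([-1.49197518e+00,  3.42606316e-01,  1.52480073e+00,  7.25058396e-06,
        1.27541047e+00, -1.45972700e-01]), 'dq': array([-5.13137920e-04, -2.31441337e-03, -2.15812170e-03,  3.88808695e-04,
       -9.65384294e-05,  1.83353375e-03]), 'tau': array([ 3.80959202e-03, -4.31467509e+01, -2.44355249e+01,  7.18745892e-02,
        5.37366746e-02, -9.10883819e-05]), 'tool_pos': array([ 117.03851004, -511.47002301,  226.18086711]), 'tcp_rot': array([-3.14038182e+00, -1.85023353e-04,  2.24791625e-01]), 'contact_force': array([0.22526088, 0.15589317, 0.47922478]), 'moment': array([-0.01869419,  0.05801787,  0.01560949]), 'grip_width': 91.95319746895392} 18.8
```

View pics/top0.png

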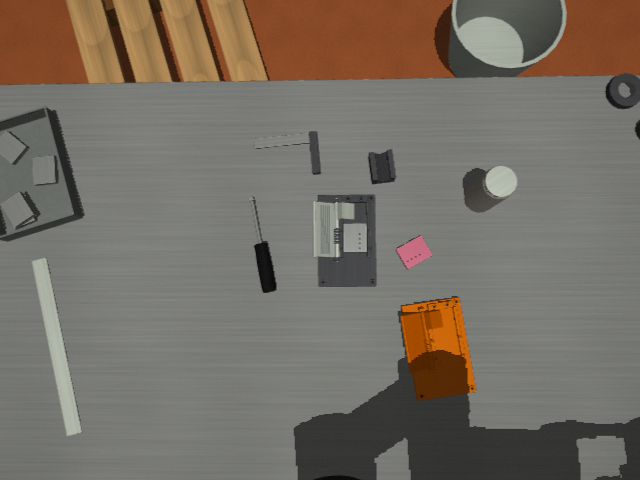

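View pics/scene0.png

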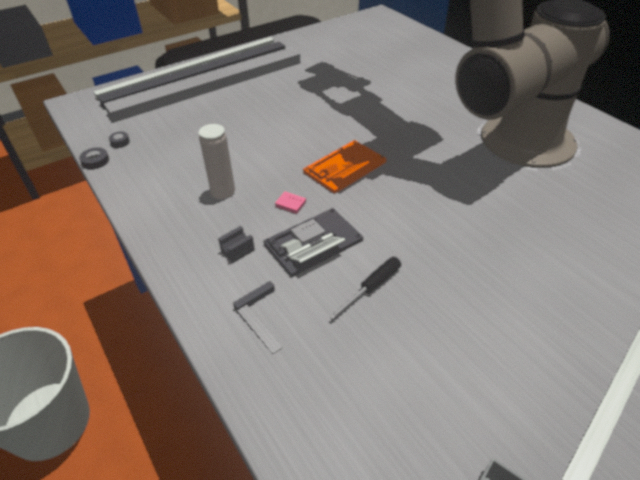

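```bash
cat > h.py <<'E'
import numpy as np
def ray(c,uv,z):
    T=c["cam_to_world"]; d=np.array([(uv[0]-c["cx"])/c["fx"],(uv[1]-c["cy"])/c["fy"],1.])
    d=T[:3,:3]@d; o=T[:3,3]; return o+d*(z-o[2])/d[2]
def proj(c,p):
    q=np.linalg.inv(c["cam_to_world"])@np.append(p,1); return q[0]/q[2]*c["fx"]+c["cx"],q[1]/q[2]*c["fy"]+c["cy"]
E
python3 - <<'E'
import cv2,numpy as np
im=cv2.imread("pics/top0.png")
cv2.imwrite("pics/top0z.png",cv2.resize(im[180:300,290:450],None,fx=5,fy=5,interpolation=cv2.INTER_CUBIC))
from h import *; from plant import bot
c=bot.calibration("top")
for n,uv,z in [("fl",(319,195.5),12),("fr",(375.5,195),12),("bl",(319,286),12),("br",(376,286),12),("can",(500,182),150),("vee",(382,166),36),("sq",(315,152),16),("blade",(258,143),5),("scr",(265,265),15),("pink",(414,252),12)]: print(n,ray(c,uv,z).round(1))
E
```

```text
fl [677.8  41.1  12. ]
fr [677.8 -57.7  12. ]
bl [519.7  41.7  12. ]
br [519.2 -56.2  12. ]
can [ 670.8 -236.6  150. ]
vee [723.9 -68.   36. ]
sq [755.   47.7  16. ]
blade [775.4 150.    5. ]
scr [556.2 134.9  15. ]
pink [ 577.4 -122.5   12. ]
```

View pics/top0z.png

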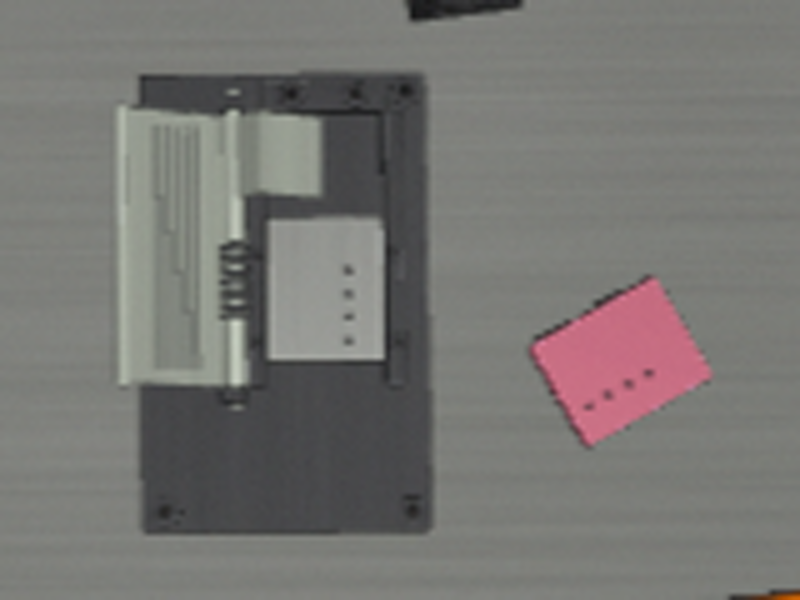

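```bash
python3 - <<'E'
from h import *; from plant import bot
c=bot.calibration("top")
for n,uv in [("fl",(343.5,223.7)),("fr",(366.8,223.3)),("bl",(343.5,252)),("br",(367,252))]: print(n,ray(c,uv,24).round(1))
for n,uv,z in [("bar fl",(314,201),39),("bar bl",(314.5,257),39),("bar pin rear",(338,257),20),("jaw tip rear",(354,219),22)]: print(n,ray(c,uv,z).round(1))
E
python3 -m inch '[3.4,3.7,0,0,0,-6,1, 6.8,7.4,0,0,0,-12,1, 10.2,11,0,0,0,-18,1, 13.6,14.7,0,0,0,-24,1, 17,18.4,0,0,0,-24,1]'
```

```text
fl [626.   -1.2  24. ]
fr [626.4 -41.2  24. ]
bl [577.1  -0.8  24. ]
br [576.9 -40.9  24. ]
bar fl [663.4  49.   39. ]
bar bl [567.6  48.5  39. ]
bar pin rear [568.9   8.7  20. ]
jaw tip rear [634.3 -19.4  22. ]
time: 0.65
tool_pos: [287.4, -326.4, 226.1]
tcp_rot: [-3.14, -0.0, -0.198]
contact_force: [1.4, -0.4, 0.4]
grip_width: 91.6
```

```bash
python3 -m inch '[3,3.5,0,0,0,-5,0, 6,7,0,0,0,-10,-0.09, 9,10.4,-1,0,0,-15,-0.09, 12,13.9,-2,0,0,-18,-0.09, 15,17.3,-3,0,0,-18,-0.09]'
python3 -m inch '[2.8,3.2,-1,0,0,0,-0.09, 5.6,6.4,-2,0,0,0,-0.09, 8.4,9.7,-3,0,0,0,-0.09, 11.2,12.9,-4,0,0,0,-0.09, 13.6,15.8,-6,0,0,0,-0.09]'
python3 - <<'E'
from plant import bot
import cv2
for n in ("wrist","top"):
    print(bot.get_obs()["tool_pos"],bot.get_obs()["tcp_rot"],bot.get_obs()["grip_width"])
    cv2.imwrite(f"pics/{n}1.png",cv2.cvtColor(bot.capture(n),cv2.COLOR_RGB2BGR))
E
```

```text
time: 1.15
tool_pos: [438.3, -151.6, 195.8]
tcp_rot: [-3.14, -0.0, -0.513]
contact_force: [-0.1, -1.2, 0.5]
grip_width: 56.5
time: 1.65
tool_pos: [576.2, 8.2, 136.2]
tcp_rot: [-3.139, -0.003, -0.513]
contact_force: [-0.4, -0.8, -0.1]
grip_width: 41.3
[576.2158739    8.16911041 136.17343898] [-3.13937945e+00 -2.89065357e-03 -5.12605082e-01] 41.32271253002193
[576.79855815  12.20697814 131.81076882] [-3.13878476e+00  2.08417494e-03 -5.10734716e-01] 41.99685530865201
```

View pics/wrist1.png

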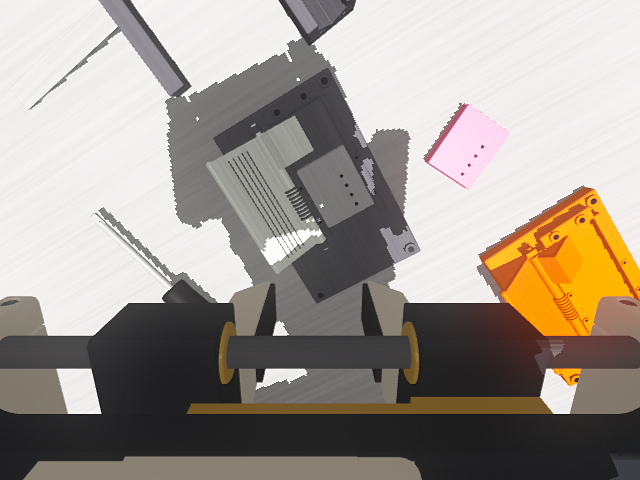

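Run:
```python
import cv2
from h import *; from plant import bot
im=cv2.imread("pics/wrist1.png"); c=bot.calibration("wrist"); o=bot.get_obs(); p=o["tool_pos"]; print(p,o["tcp_rot"])
y=o["tcp_rot"][2]; ty=np.array([np.sin(y),-np.cos(y),0]); tx=np.array([np.cos(y),np.sin(y),0])
for a in (-40,-30,-21,21,30,40):
  print(a,[np.round(proj(c,p+ty*a+tx*b),0) for b in (-9.5,9.5)], np.round(proj(c,p+ty*a+tx*9.5+[0,0,40]),0))
cv2.imwrite("pics/w1z.png",cv2.resize(im[270:400,200:440],None,fx=3.3,fy=3.3,interpolation=cv2.INTER_CUBIC))
# wrist check of coupon & plate corners
for n,uv,z in [("plate rear right",(420,249),12),("plate rear left",(317,303),12),("plate front right",(331,68),12),("plate fl",(214,138),12),("coupon rr",(375,205),24),("c rl",(325,227),24),("c fr",(343,145),24),("c fl",(297,172),24)]: print(n,ray(c,uv,z).round(1))
```

```text
[574.75338246  10.07680014 132.51567209] [-3.14105647  0.00377622 -0.509328  ]
-40 [array([237., 317.]), array([234., 282.])] [210. 327.]
-30 [array([257., 317.]), array([255., 282.])] [237. 327.]
-21 [array([275., 317.]), array([274., 282.])] [261. 328.]
21 [array([360., 317.]), array([362., 282.])] [374. 328.]
30 [array([379., 318.]), array([381., 282.])] [398. 328.]
40 [array([399., 318.]), array([402., 282.])] [425. 328.]
plate rear right [520.  -54.7  12. ]
plate rear left [518.1  42.8  12. ]
plate front right [674.  -55.7  12. ]
plate fl [674.7  42.9  12. ]
coupon rr [574.1 -38.6  24. ]
c rl [577.3   2.6  24. ]
c fr [624.5 -38.1  24. ]
c fl [6.24e+02 3.00e-01 2.40e+01]
```

View pics/w1z.png

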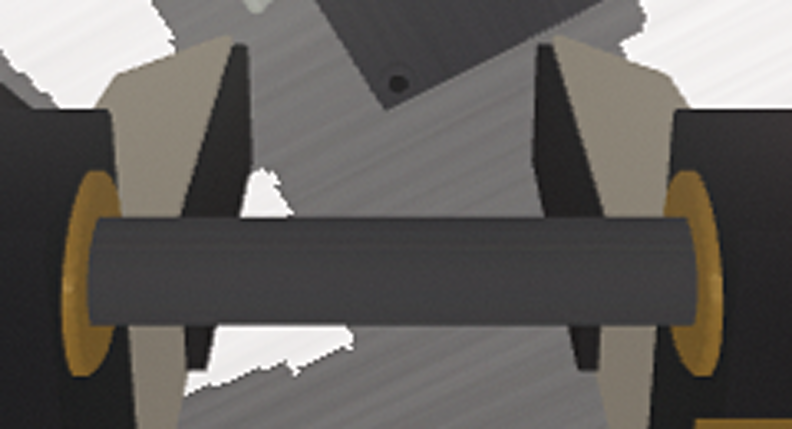

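View pics/top1.png

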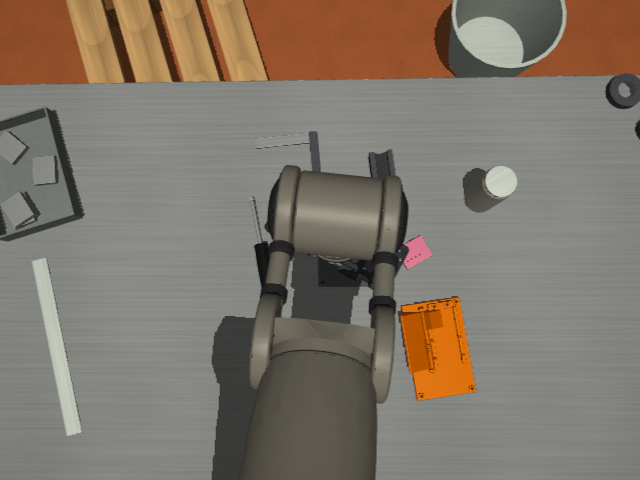

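```bash
python3 -m inch '[0,-0.1,-2,0,0,0,0.18, 0,-0.3,-4.5,0,0,0,0.18, 0,-0.3,-7,0,0,0,0.18, 0,-0.3,-8.7,0,0,0,0.18, 0,-0.3,-8.7,0,0,0,0.18]'
python3 - <<'E'
from plant import bot
import cv2
from h import *
for n in ("wrist","scene"):
    print(bot.get_obs()["tool_pos"],bot.get_obs()["tcp_rot"],bot.get_obs()["grip_width"],bot.get_obs()["contact_force"])
    cv2.imwrite(f"pics/{n}2.png",cv2.cvtColor(bot.capture(n),cv2.COLOR_RGB2BGR))
E
```

```text
time: 2.25
tool_pos: [572.7, 6.7, 43.3]
tcp_rot: [3.14, 0.009, -0.51]
contact_force: [0.1, 0.1, -0.8]
grip_width: 54.3
[572.65461483   6.7363732   43.26596193] [ 3.13989785  0.00874256 -0.5097764 ] 54.28874836372248 [ 0.07212065  0.06449383 -0.82202111]
[573.81626889   6.70343457  44.85473218] [ 3.14102135  0.00610115 -0.50971437] 54.2811249459088 [ 0.01801528 -0.80001381  1.09759344]
```

View pics/wrist2.png

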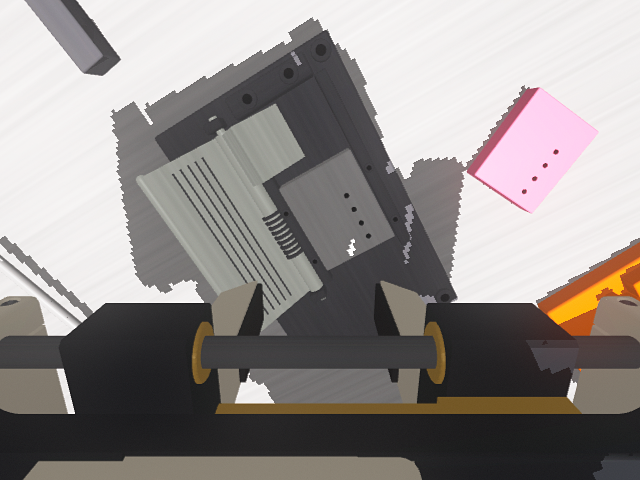

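View pics/scene2.png

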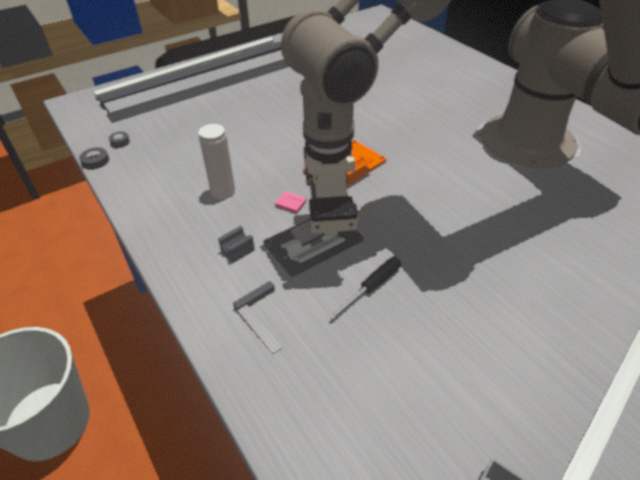

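Run:
```python
from h import *; from plant import bot
c=bot.calibration("wrist"); o=bot.get_obs(); p=o["tool_pos"]; print(p,o["tcp_rot"])
for n,uv,z in [("coupon rr",(395,235),24),("c rl",(327,270),24),("c fr",(347,148),24),("c fl",(278,183),24),("bar front outer",(137,178),39),("bar rear inner",(323,288),18),("plate fr",(327,30),12),("plate rr",(456,298),12),("plate fl",(155,137),12)]: print(n,ray(c,uv,z).round(1))
y=-.51;ty=np.array([np.sin(y),-np.cos(y),0]);tx=np.array([np.cos(y),np.sin(y),0])
print("A",p-ty*29,"B",p+ty*29,"B front corner",p+ty*27+tx*9.5)
```

```text
[574.75672675   6.66691327  45.94399042] [-3.14118541  0.0038168  -0.50969357]
coupon rr [578.1 -41.3  24. ]
c rl [578.2  -0.8  24. ]
c fr [629.4 -40.   24. ]
c fl [631.1  -2.1  24. ]
bar front outer [665.6  50.1  39. ]
bar rear inner [567.4   7.5  18. ]
plate fr [680.6 -57.4  12. ]
plate rr [520.9 -56.4  12. ]
plate fl [681.   42.8  12. ]
A [588.91386691  31.97650399  45.94399042] B [560.59958659 -18.64267745  45.94399042] B front corner [569.86701391 -21.53487228  45.94399042]
```

```bash
python3 -m inch '[0,0,-0.6,0,0,0,0.18, 0,0,-1.2,0,0,0,0.18, 0,0,-1.6,0,0,0,0.18, 0,0,-2,0,0,0,0.18, 0,0,-2,0,0,0,0.18]'
```

```text
time: 2.85
tool_pos: [575.1, 6.8, 25.9]
tcp_rot: [-3.141, 0.003, -0.51]
contact_force: [0.5, -0.1, 3.6]
grip_width: 54.0
```

```bash
python3 -m inch '[0,0,-0.3,0,0,0,0.18, 0,0,-0.6,0,0,0,0.18, 0,0,-0.8,0,0,0,0.18, 0,0,-0.9,0,0,0,0.18, 0,0,-0.9,0,0,0,0.18]'
python3 - <<'E'
from plant import bot
import cv2
for n in ("wrist","scene"):
    im=cv2.cvtColor(bot.capture(n),cv2.COLOR_RGB2BGR)
    if n=="scene": im=cv2.resize(im[180:290,240:400],None,fx=5,fy=5,interpolation=cv2.INTER_CUBIC)
    cv2.imwrite(f"pics/{n}3.png",im)
o=bot.get_obs();print(o["tool_pos"],o["contact_force"],o["tcp_rot"])
E
```

```text
time: 3.35
tool_pos: [575.2, 6.9, 16.9]
tcp_rot: [-3.14, 0.003, -0.51]
contact_force: [1.1, 2.8, 4.7]
grip_width: 54.1
[575.23003908   6.85102247  16.97425305] [0.56006713 2.03809006 4.31658752] [-3.14051919e+00  3.02289982e-03 -5.09760605e-01]
```

View pics/wrist3.png

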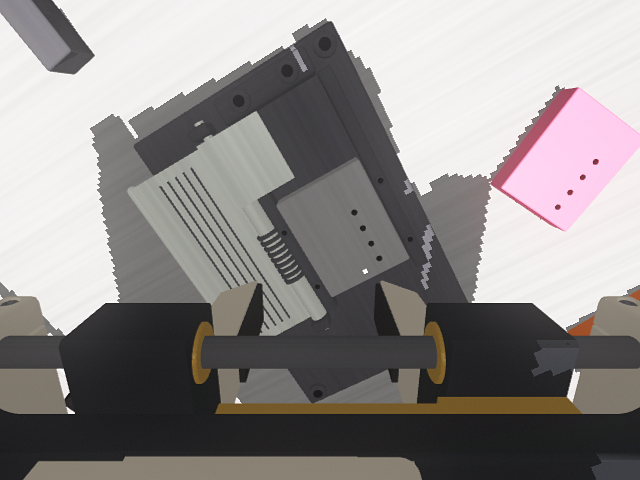

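View pics/scene3.png

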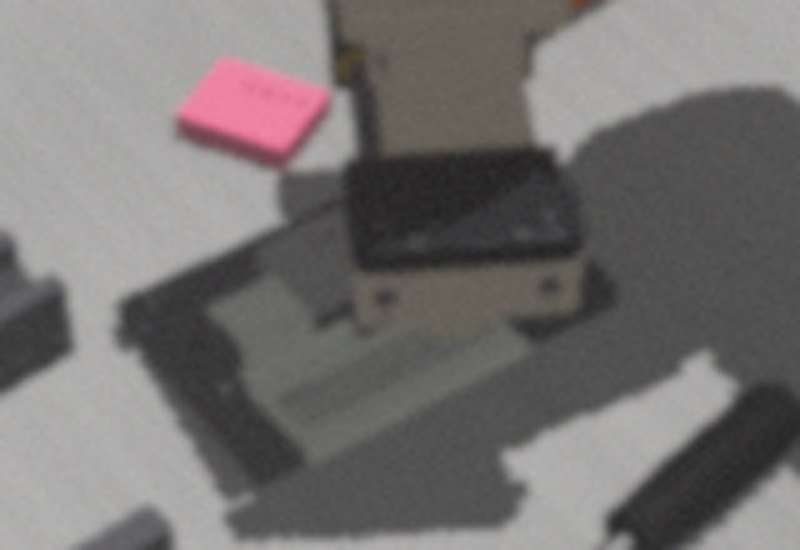

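```bash
python3 -m inch '[0.4,0,-0.05,0,0,0,0.18, 0.8,0,-0.05,0,0,0,0.18, 1.2,0,-0.05,0,0,0,0.18, 1.6,0,-0.05,0,0,0,0.18, 2,0,-0.05,0,0,0,0.18]'
python3 - <<'E'
from plant import bot
import cv2
for n in ("wrist",):
    im=cv2.cvtColor(bot.capture(n),cv2.COLOR_RGB2BGR)
    cv2.imwrite(f"pics/{n}4.png",im)
o=bot.get_obs();print(o["tool_pos"],o["contact_force"],o["tcp_rot"])
E
```

```text
time: 3.95
tool_pos: [593.8, 6.5, 16.0]
tcp_rot: [3.14, 0.006, -0.51]
contact_force: [-5.9, -0.0, 6.3]
grip_width: 54.2
[594.61252377   6.48139762  16.10793639] [-4.86274849 -0.57762702  4.68952935] [ 3.14089702  0.00549217 -0.50967275]
```

View pics/wrist4.png

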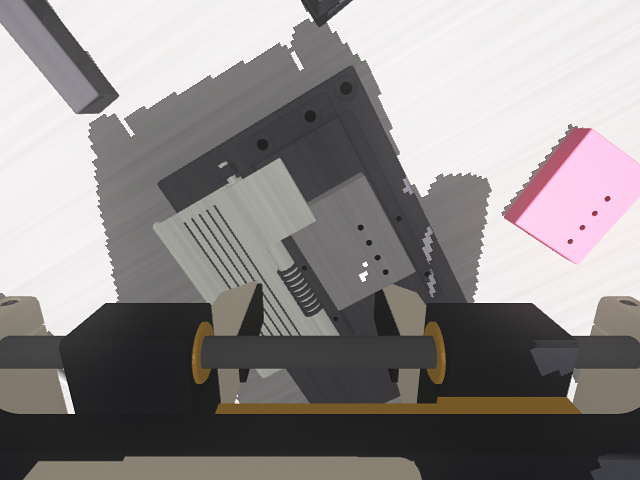

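```bash
python3 -m inch '[0.3,0,0,0,0,0,0.18, 0.6,0,0,0,0,0,0.18, 0.8,0,0,0,0,0,0.18, 1.0,0,0,0,0,0,0.18, 1.2,0,0,0,0,0,0.18]'
python3 - <<'E'
from plant import bot
import cv2
for n in ("wrist",):
    im=cv2.cvtColor(bot.capture(n),cv2.COLOR_RGB2BGR)
    cv2.imwrite(f"pics/{n}5.png",im)
o=bot.get_obs();print(o["tool_pos"],o["contact_force"],o["tcp_rot"])
E
```

```text
time: 4.5
tool_pos: [605.0, 6.1, 15.7]
tcp_rot: [3.138, 0.009, -0.509]
contact_force: [-7.3, -0.3, 7.8]
grip_width: 53.9
[605.326431     6.11982264  15.72697619] [-6.14372455 -0.16754562  6.39693843] [ 3.13868842  0.00886453 -0.50961145]
```

View pics/wrist5.png

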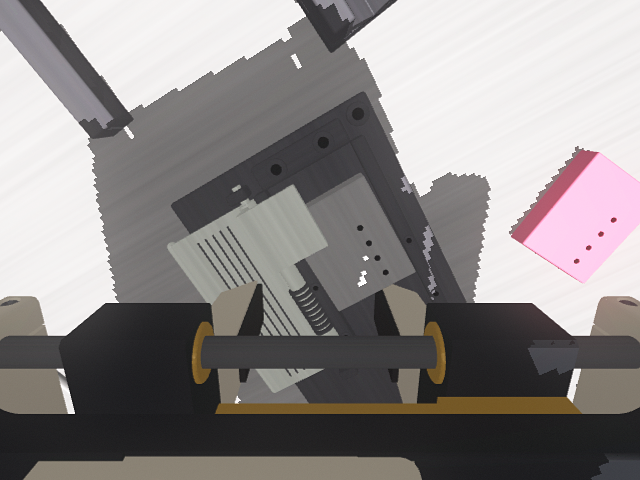

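```bash
python3 -m inch '[0.3,0.03,0.02,0,0,0,0.18, 0.6,0.04,0.03,0,0,0,0.18, 0.8,0.05,0.03,0,0,0,0.18, 1.0,0.05,0.03,0,0,0,0.18, 1.1,0.05,0.03,0,0,0,0.18]'
python3 -m inch '[0.1,0,0.03,0,0,0,0.18, 0.2,0,0.03,0,0,0,0.18, 0.3,0,0.03,0,0,0,0.18, 0.35,0,0.03,0,0,0,0.18, 0.35,0,0.03,0,0,0,0.18]'
python3 - <<'E'
from plant import bot
import cv2
for n in ("wrist",):
    im=cv2.cvtColor(bot.capture(n),cv2.COLOR_RGB2BGR)
    cv2.imwrite(f"pics/{n}6.png",im)
o=bot.get_obs();print(o["tool_pos"],o["contact_force"],o["tcp_rot"])
E
```

```text
time: 5.05
tool_pos: [614.9, 6.2, 15.7]
tcp_rot: [3.136, 0.012, -0.509]
contact_force: [-6.4, -0.8, 8.1]
grip_width: 54.1
time: 5.55
tool_pos: [616.9, 6.0, 15.7]
tcp_rot: [3.134, 0.016, -0.509]
contact_force: [-5.9, -0.4, 7.5]
grip_width: 54.4
[616.91362005   5.99550116  15.67043892] [-5.89685916 -0.66511661  7.12168769] [ 3.13424307  0.01565045 -0.50930755]
```

View pics/wrist6.png

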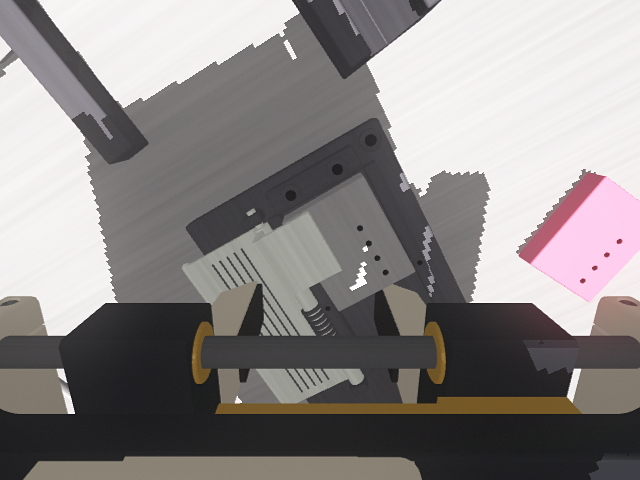

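```bash
python3 -m inch '[0.1,0.02,0.02,0,0,0,0.18, 0.2,0.02,0.02,0,0,0,0.18, 0.3,0.02,0.02,0,0,0,0.18, 0.4,0.02,0.02,0,0,0,0.18, 0.45,0.02,0.02,0,0,0,0.18]'
python3 -m inch '[0.1,0,0,0,0,0,0.18, 0.15,0,0,0,0,0,0.18, 0.2,0,0,0,0,0,0.18, 0.25,0,0,0,0,0,0.18, 0.25,0,0,0,0,0,0.18]'
python3 - <<'E'
from plant import bot
import cv2
for n in ("wrist",):
    im=cv2.cvtColor(bot.capture(n),cv2.COLOR_RGB2BGR)
    cv2.imwrite(f"pics/{n}7.png",im)
o=bot.get_obs();print(o["tool_pos"],o["contact_force"],o["tcp_rot"])
E
```

```text
time: 6.1
tool_pos: [619.2, 5.9, 15.6]
tcp_rot: [3.131, 0.021, -0.509]
contact_force: [-9.6, 0.2, 9.6]
grip_width: 54.2
time: 6.6
tool_pos: [619.2, 5.9, 15.5]
tcp_rot: [3.128, 0.026, -0.509]
contact_force: [-10.1, 1.2, 12.0]
grip_width: 54.0
[619.18161698   5.82000729  15.53252672] [-10.30941992   0.27559779  12.31569686] [ 3.12827011  0.02608761 -0.50942555]
```

View pics/wrist7.png

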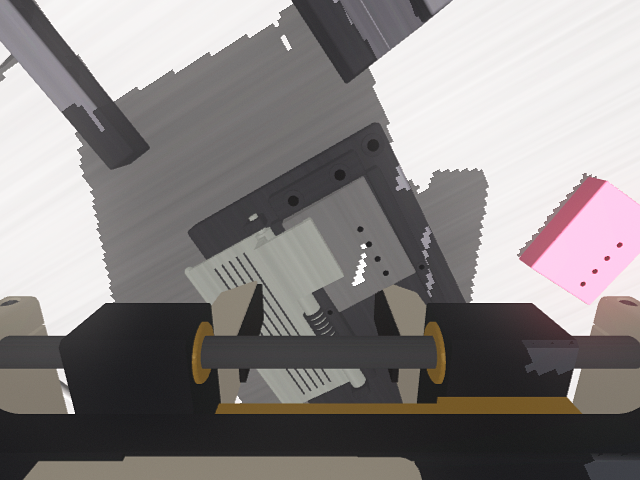

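Run:
```python
import cv2
from h import *; from plant import bot
c=bot.calibration("wrist")
for n,uv,z in [("pl",(188,232),12),("pr",(378,123),12),("cfr",(363,178),24),("cfl",(285,222),24),("crr",(415,272),24)]: print(n,ray(c,uv,z).round(1))
im=cv2.imread("pics/wrist7.png")
cv2.imwrite("pics/w7z.png",cv2.resize(im[110:310,180:440],None,fx=3,fy=3,interpolation=cv2.INTER_CUBIC))
```

```text
pl [678.   41.7  12. ]
pr [678.3 -56.3  12. ]
cfr [663.3 -39.8  24. ]
cfl [662.8  -2.4  24. ]
crr [614.2 -41.1  24. ]
```

View pics/w7z.png

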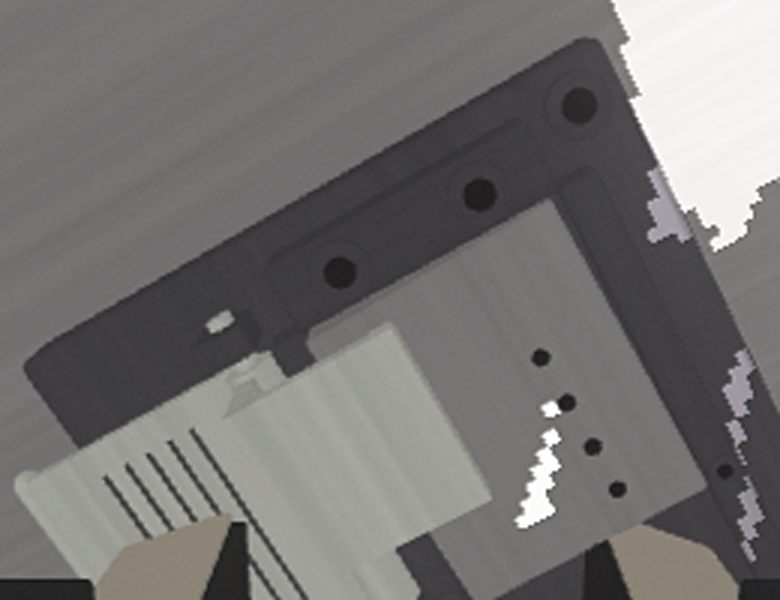

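```bash
python3 -m inch '[-0.1,0,0,0,0,0,0.18, -0.2,0,0,0,0,0,0.18, -0.3,0,0,0,0,0,0.18, -0.4,0,0,0,0,0,0.18, -0.4,0,0,0,0,0,0.18]'
python3 -m inch '[0,0,0.3,0,0,0,0.18, 0,0,0.6,0,0,0,0.18, 0,0,0.9,0,0,0,0.18, 0,0,1.3,0,0,0,0.18, 0,0,1.8,0,0,0,0.18]'
python3 -m inch '[0,0,1,0,0,0,0.18, 0,0,2,0,0,0,0.18, 0,0,4,0,0,0,0.18, 0,0,6,0,0,0,0.18, 0,0,7,0,0,0,0.18]'
python3 - <<'E'
from plant import bot
import cv2
for n in ("wrist",):
    im=cv2.cvtColor(bot.capture(n),cv2.COLOR_RGB2BGR)
    cv2.imwrite(f"pics/{n}8.png",im)
o=bot.get_obs();print(o["tool_pos"],o["contact_force"],o["tcp_rot"])
E
```

```text
time: 7.15
tool_pos: [617.8, 5.6, 16.6]
tcp_rot: [3.131, 0.021, -0.51]
contact_force: [2.5, 1.8, 5.1]
grip_width: 53.9
time: 7.65
tool_pos: [617.4, 5.5, 34.4]
tcp_rot: [3.13, 0.022, -0.51]
contact_force: [-0.3, -0.2, 0.7]
grip_width: 54.0
time: 8.15
tool_pos: [618.4, 5.4, 107.0]
tcp_rot: [3.132, 0.019, -0.51]
contact_force: [-0.6, -0.0, 0.7]
grip_width: 54.3
[618.8872897    5.35256848 107.97858957] [-0.17850206 -0.13006483  1.16796917] [ 3.13217428  0.0171572  -0.50987581]
```

View pics/wrist8.png

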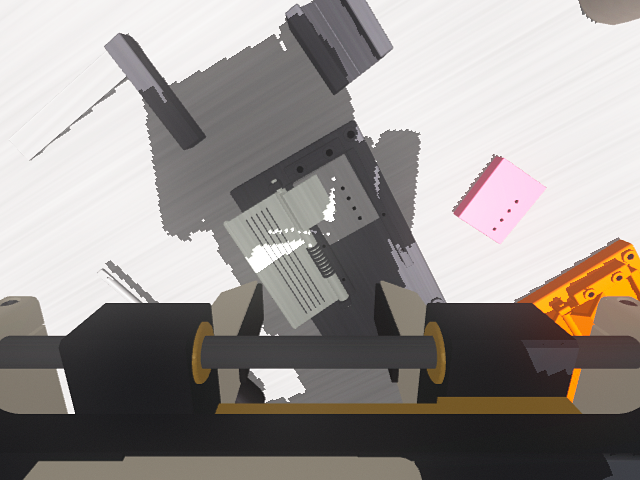

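```bash
python3 -m inch '[-3,0,2,0,0,0,0.18, -7,0,3,0,0,0,0.18, -11,0,4,0,0,0,0.18, -15,0,5,0,0,0,0.18, -18,0,6,0,0,0,0.18]'
python3 -m inch '[-3,0,2,0,0,0,0.18, -6,0,2,0,0,0,0.18, -6,0,3,0,0,0,0.18, -6,0,3,0,0,0,0.18, -6,0,3,0,0,0,0.18]'
python3 - <<'E'
from plant import bot
import cv2
from h import *
for n in ("wrist","top"):
    im=cv2.cvtColor(bot.capture(n),cv2.COLOR_RGB2BGR)
    if n=="top":
        cv2.imwrite("pics/top9f.png",im); im=cv2.resize(im[180:300,290:450],None,fx=5,fy=5,interpolation=cv2.INTER_CUBIC)
    cv2.imwrite(f"pics/{n}9.png",im)
o=bot.get_obs();print(o["tool_pos"],o["contact_force"],o["dq"])
E
```

```text
time: 8.7
tool_pos: [436.1, 5.6, 167.8]
tcp_rot: [3.132, 0.019, -0.51]
contact_force: [-0.2, -0.3, 0.5]
grip_width: 54.2
time: 9.2
tool_pos: [377.1, 5.4, 197.9]
tcp_rot: [3.132, 0.018, -0.51]
contact_force: [-0.1, 0.5, -0.7]
grip_width: 54.4
[376.72654356   5.55492343 197.39479018] [ 0.2257211  -0.65209771 -0.61719821] [ 0.00149064  0.00402705  0.00573255 -0.0004376   0.0026072  -0.00010386]
```

View pics/top9.png

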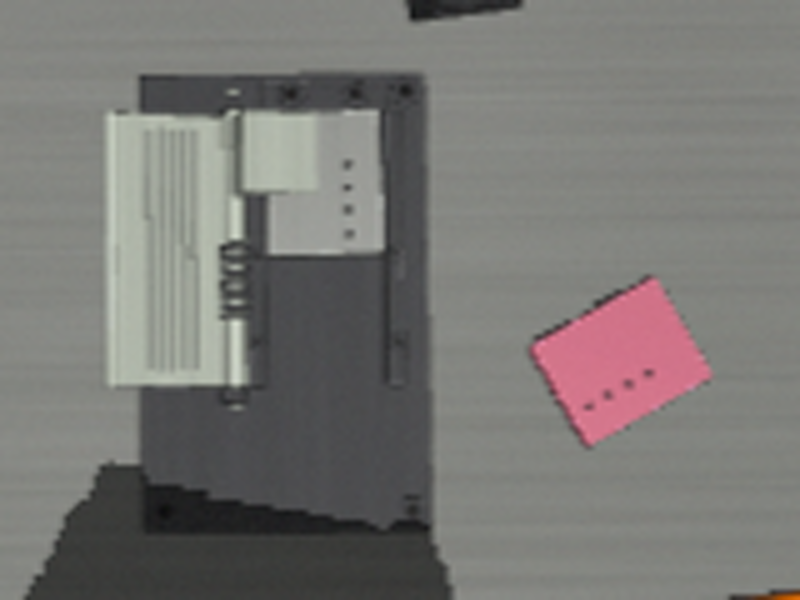

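View pics/top9f.png

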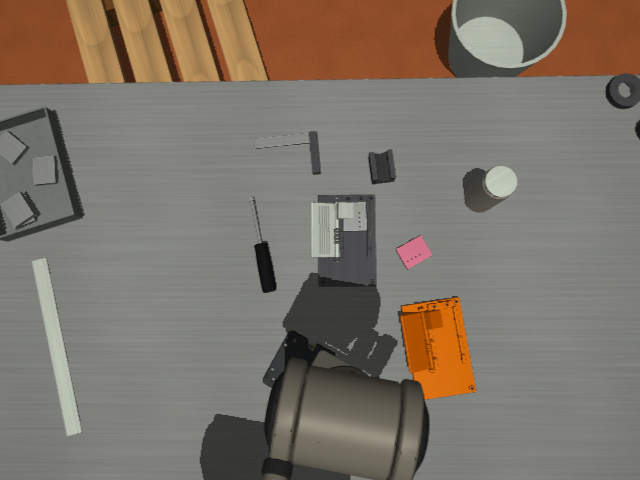

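```bash
python3 -c "
from plant import bot
print(bot.close_job())"
```

```text
the job is handed in; nothing more can be done
None
```

The coupon is home against the end stop and clamped by the jaw, and the job was handed in at about 9.3 s of the 38 s allowed. I held the thumb bar down with one fingertip. With the other I pushed the coupon along the lane until it stopped moving and the push force rose to about 10 N. Then I backed off a few millimetres, raised the fingers so the jaw came down, and retreated.

**Coupon position:** the wrist picture, taken before release, put its front edge 15 mm from the plate's front edge, which is where the end stop's face is. The final top view showed it straight in the lane, about 37 mm further along than at the start, and I had expected about 36.5 mm.

**Clip:** the jaw lies on the coupon and the bar is part-way up with nothing touching it. I judged this from the pictures only, because there is no direct reading of the clip angle. The same applies to how far the bar was down during the push. I inferred that from the fingertip height, about 16 mm above the bench.

**Rest of the bench:** the spray can, screwdriver, vee block and square look unmoved in the final top view. The arm was clear of everything, with contact force near zero.

No check failed. The camera measurements differed from one another by 2–4 mm at most, and the tool tilted by about 1.5° at most while pushing.

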